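# Fill the press setup tray

## Robot

A 6-joint arm with a two-finger parallel gripper is mounted at the origin on a cart in front of the work surface, level with it; the furniture and walls round the work are solid. World frame = base frame: x ahead of the robot, y to its left, z up, the work surface at z = 0. Lengths are in m, angles in degrees, forces in N, time in s.
With the tool pointing down it reaches from about 0.25 to 0.8 m from the base axis. Payload 3.9 kg.
Tool frame: the origin (TCP) lies on the front face of the gripper's body, between the roots of the fingers; the fingertips stand 73 mm ahead of it and the grasp point (between the pads) lies 54 mm ahead of it (r.finger_overhang is the distance from the TCP to the fingertips, in m); z points along the fingers, y is the line along which they close (so a half turn about z gives the same grasp; the last joint's range is limited). The gripper opens to 85 mm and grips with 20 to 120 N. Pads are 22 mm wide; open, the fingers measure 114 mm over their backs; the gripper's body (76 mm by 85 mm) begins 54 mm behind the grasp point. The pads swing forward as they close: fully open they stand 13 mm farther back than shut.
Start: joints at [66.177, 14.897, -7.913, 67.191, 0, 90], TCP at [0.212, 0.48, 0.304] pointing down, gripper open.
Joint ranges: [-159.42, 159.42], [-47.68, 98.78], [-73.54, 78.23], [-108.79, 121.32], [-90, 84.71], [-180, 180]. Speed limits (degrees/s): [147.25, 147.25, 180, 180, 180, 180].

## Interface

Orientations are given as [roll, pitch, yaw] about the fixed x, y, z axes, in that order (R = Rz(yaw) Ry(pitch) Rx(roll)).
In Python, from workcell import r gives the robot as it stands.
- The arm moves only by the tool play_rows, never from a script. Its argument "moves" is a list of rows, each a list of 7 numbers: the shift along the world's x, y, z in m, then the turn, a rotation vector about the world's x, y, z in degrees, then the finger opening in m, from 0 to 0.0854. In form: [[x, y, z, rx, ry, rz, jaw], ...]. A call has 1 to 10 rows; each row is the pose to reach, as a shift and turn from the pose commanded when the call began; what a row does not reach only later rows make up. A row lasts 1/8 s, in which the tool goes at most 62.5 mm and 10.7 degrees, less where a joint would pass 70% of its speed; a pose out of reach is approached as far as the arm can. A call with a gripper value outside its range is refused whole. The fingers move at their own pace and stop on an object; "force" is the grip in N (left out, the last holds). Time passes only in rows, so rows that repeat a pose let the fingers close. It gives the time, the measured TCP pose, the force, the opening and the grip force at its end, in the units of the state.
- r.read_state(): the state, without advancing time (a new reading comes with each control period).
- r.snapshot(name): name is "side" or "top"; returns (picture, depth): 480x640x3 uint8, red, green, blue; 480x640 float32, m along the optical axis (not along the pixel's ray), 0 where there is no reading.
- r.calibration(name): a dict with "intrinsics" (3x3 intrinsics, pixels), "cam_to_world" (4x4, takes a point from camera to world coordinates). Camera axes: x right, y down, z forward; pixel columns grow to the right and rows downward; lengths in m; the calibration is good to about 2 mm. A picture is of the moment at which its call begins. calibration takes no time and is no camera call.
- r.job_done(): hands the job in; it is judged then, once.
The state is a dict: "t": time; "joint_pos": joint angles; "joint_vel": joint speeds; "effort": joint torques, N m; "eef_pos": TCP position; "ee_rot": TCP orientation; "force": force on the tool from outside, world axes, zero at the start; "ft_torque": the same for the moment, N m; "width": finger opening in m; "finger_force": force on a finger pad.
Only numpy, scipy, OpenCV 4.12 (cv2) and the standard library are available. Lean on these libraries where they do the work, as an engineer would, in place of code of your own. Each camera call takes 0.05 s, during which the arm holds its last target. There are 200 camera calls.

## Task

Gather the setup kit for the crimp press into the grey tray: the larger of the two dies into the nest with four corner angles, the height gauge into the rectangular framed nest and the round tally counter into the ring, each sitting flat and lengthwise inside its nest, and the long plain plate upright on edge in the slot between the two ribs. Leave the smaller die and the short notched plate where they are.

Things in the scene. Friction and masses are not known exactly. Their poses are not given: they have to be found in the camera images.
- tray: Grey fixed tray 200x200 mm, rim 14 high, floor 4 thick. Origin: centre of underside. Three quarters hold the nests. The fourth, centred at x=+48, y=-48 mm in its frame, has the slot for the long plate: two black ribs along y, 78 long, tops 26 mm above the underside, 26 mm clear between them (x), low end stops 80 mm apart (y). The plate stands in it on the tray floor, 4 mm above the origin.
- nest_die: Nest for the large die. Light wood 86x92x4 mm plate fixed in a quarter of the tray (the nests change places). Origin: centre of its underside, 4 mm above the bench; axes parallel to the tray's; the thing rests on its top, 4 mm above this origin. Four black corner angles, tops at z=16 mm; inside 52 mm (x) by 78 mm (y): die lengthwise along y, either way round.
- nest_gauge: Nest for the gauge. Light wood 86x92x4 mm plate fixed in a quarter of the tray (the nests change places). Origin: centre of its underside, 4 mm above the bench; axes parallel to the tray's; the thing rests on its top, 4 mm above this origin. Black closed rectangular frame, top at z=10 mm; inside 42 mm (x) by 76 mm (y): gauge lengthwise along y, either way round.
- nest_round: Nest for the counter. Light wood 86x92x4 mm plate fixed in a quarter of the tray (the nests change places). Origin: centre of its underside, 4 mm above the bench; axes parallel to the tray's; the thing rests on its top, 4 mm above this origin. Black round ring, 60 mm inside diameter, top at z=10 mm.
- die_large: The larger of two spare crimp dies: block 36 mm (x) x 62 mm (y), 19 mm high, with a grey upper block 22 mm (x) x 40 mm (y) centred on it, from 19 to 34 mm high; about 0.28 kg. Origin: centre of the underside. Easily gripped by the upper block, across x.
- height_gauge: Grey steel height gauge: base 28 mm (x) x 60 mm (y), 12 mm high; on it a step 20 mm wide (x) from y = -6 to y = +22 mm, 12 to 22 mm high, and a black round button of 15 mm diameter at y = -18 mm, 26 mm high; about 0.12 kg. Origin: centre of the base's underside. Easily gripped by the step, across x.
- tally_counter: White round tally counter, 45 mm diameter, body 26 mm high, 32 mm with its small button on top. Origin: centre of its underside.
- plate_long: Plain bright steel plate standing on edge: 14 mm thick (x), 64 mm long (y), 45 mm high (z), no notch; about 0.25 kg. Origin: centre of its lower edge face. Gripped across its thickness in the upper 18 mm, the fingers stay above the slot's ribs.
- die_small: Look-alike, to be left: smaller crimp die, block 34 mm (x) x 48 mm (y), 14 mm high, upper block 20 x 30 mm up to 26 mm. Origin: centre of the underside.
- plate_notched: Look-alike, to be left: short steel plate standing on edge, 14 mm thick (x), 44 mm long (y), 45 mm high, with a notch 16 mm wide and 14 mm deep in the middle of its top edge. Origin: centre of its lower face.
Things that resemble listed ones, but are neither listed nor needed, are in the scene too. What is shaped like the die_small but turquoise is not meant.

How it is judged (in metres and radians):
At the end, for the whole second after the job is handed in: Die, gauge and counter rest flat in their own nests (8.5-9.5 mm of centre, lengthwise to 0.35 rad); long plate upright on the tray floor in the slot (8 mm across, 10 mm along, 0.3 rad); tilts under 0.1 rad; all at rest. Small die and notched plate upright, within 25 mm of their starts (x of die_large in the frame of nest_die between -0.0095 and 0.0095 m and y of die_large in the frame of nest_die between -0.0095 and 0.0095 m and z of die_large in the frame of nest_die between 0.0015 and 0.0065 m and angle between each of die_large, height_gauge, tally_counter, plate_long's own z axis and vertical below 0.1 rad and linear speed of each of die_large, height_gauge, tally_counter, plate_long below 0.02 m/s and angular speed of each of die_large, height_gauge, tally_counter, plate_long below 0.2 rad/s and angle between the y axis of die_large and the y axis of nest_die, either way round below 0.35 rad and x of height_gauge in the frame of nest_gauge between -0.0085 and 0.0085 m and y of height_gauge in the frame of nest_gauge between -0.0095 and 0.0095 m and z of height_gauge in the frame of nest_gauge between 0.0015 and 0.0065 m and angle between the y axis of height_gauge and the y axis of nest_gauge, either way round below 0.35 rad and x of tally_counter in the frame of nest_round between -0.0095 and 0.0095 m and y of tally_counter in the frame of nest_round between -0.0095 and 0.0095 m and z of tally_counter in the frame of nest_round between 0.0015 and 0.0065 m and x of plate_long in the frame of tray between 0.04 and 0.056 m and y of plate_long in the frame of tray between -0.058 and -0.038 m and z of plate_long in the frame of tray between 0.0015 and 0.0065 m and angle between the y axis of plate_long and the y axis of tray, either way round below 0.3 rad and distance of each of die_small, plate_notched from where it was at the start of the episode below 0.025 m and angle between each of die_small, plate_notched's own z axis and vertical below 0.2 rad); the robot touches nothing.
It fails at once if the small die or the short notched plate is moved more than 40 mm (distance of any of die_small, plate_notched from where it was at the start of the episode above 0.04 m).
It also fails if it takes over 115 s, if anything falls off the work surface, if the arm or the gripper's body presses on something with over 40 N, if the wrist force passes 120 N, or if a joint passes its speed limit or range.

## Working session

There is one attempt and no reset: what is moved stays moved. The work goes in short steps, Python scripts to look and compute and a tool call to move; the robot and the scene stay as the last step left them, time stands still between calls to the robot, and variables do not carry over. Pictures are saved under pics/ and viewed, at most 14 in all, crops included, and the job is handed in when it is done.

Besides the shell and the picture viewer there is one more tool, called after ">>>" by a JSON object that holds its "fn" and its "kwargs". play_rows: Moves the arm, as the interface text tells. Its arguments: {"type":"object","properties":{"moves":{"type":"array"},"force":{"type":"number"}},"required":["moves"]}

```bash
ls; mkdir -p pics
python3 - <<'E'
from workcell import r
import cv2,numpy as np
for n in("top","side"):
    p,d=r.snapshot(n); np.savez(f"{n}0.npz",p=p,d=d,**r.calibration(n)); cv2.imwrite(f"pics/{n}0.png",p[:,:,::-1])
    c=r.calibration(n);print(n,c["intrinsics"].round(1).tolist(),c["cam_to_world"].round(3).tolist(),(d>0).mean())
print(r.read_state())
E
```

```text
pics
top [[503.1, 0.0, 319.2], [0.0, 503.1, 235.2], [0.0, 0.0, 1.0]] [[0.018, -0.989, 0.144, 0.421], [-1.0, -0.015, 0.026, -0.116], [-0.024, -0.144, -0.989, 1.178], [0.0, 0.0, 0.0, 1.0]] 0.996005859375
side [[499.6, 0.0, 316.9], [0.0, 499.6, 237.0], [0.0, 0.0, 1.0]] [[0.993, -0.057, 0.1, 0.486], [-0.114, -0.601, 0.791, -0.87], [0.016, -0.797, -0.604, 0.624], [0.0, 0.0, 0.0, 1.0]] 0.9763248697916667
{'t': 0.1, 'joint_pos': array([ 6.61775501e+01,  1.49319215e+01, -7.97896080e+00,  6.71897441e+01,
        3.15803600e-04,  9.00007259e+01]), 'joint_vel': array([-0.0435774 , -0.10280909,  0.16215311,  0.08887511, -0.03235431,
        0.05432758]), 'effort': array([-1.63976124e-04, -4.06507123e+01,  2.54528081e+01,  1.01200968e-02,
        2.12913301e-05,  8.97862947e-06]), 'eef_pos': array([0.21185155, 0.47982587, 0.30314454]), 'ee_rot': array([-1.79899374e+02, -3.14528201e-04,  1.56176824e+02]), 'force': array([-0.18866767, -0.4485758 , -1.50639577]), 'ft_torque': array([-0.0229575 , -0.06000308, -0.03513498]), 'finger_force': 0.0, 'width': 0.08566386621599338}
```

View pics/top0.png

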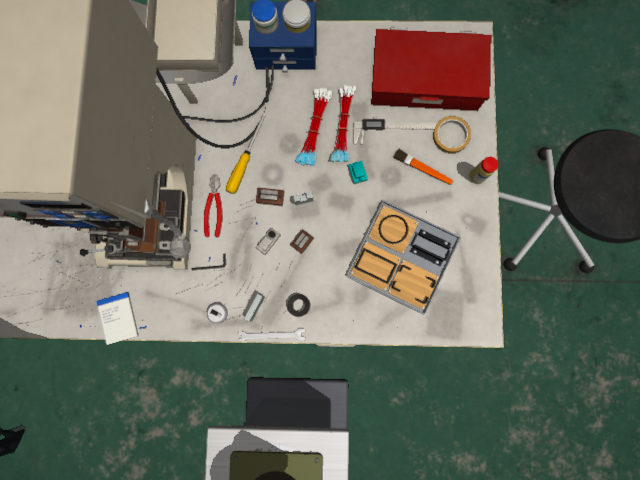

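View pics/side0.png

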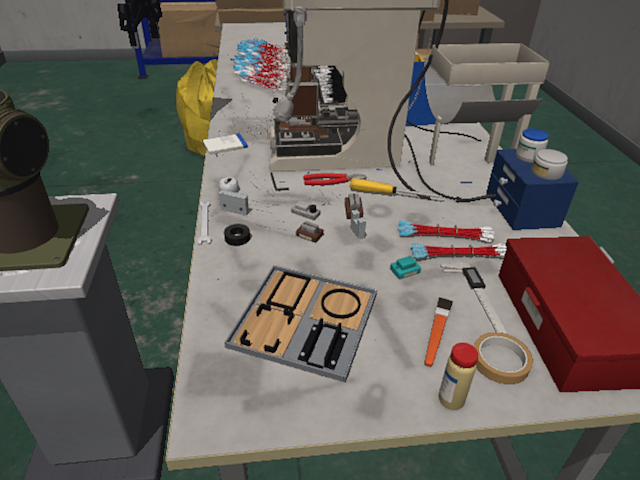

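The top view shows: counter ~(217,313), plain plate (253,306), gauge (267,238), dies (270,196) and (302,240), notched plate (302,198), and tray centre (403,256). The side view shows the same things at (230,185), (235,203), (305,210), (353,206), (310,232), (358,228) and tray (303,322). Next I'll measure with the clouds.

```bash
cat > h.py <<'E'
import numpy as np,cv2
def load(n,k): return dict(np.load(f"{n}{k}.npz"))
def snap(n,k):
    from workcell import r
    p,d=r.snapshot(n); np.savez(f"{n}{k}.npz",p=p,d=d,**r.calibration(n))
def cloud(f):
    K,T,d=f["intrinsics"],f["cam_to_world"],f["d"]
    v,u=np.mgrid[:480,:640]
    P=np.stack([(u-K[0,2])/K[0,0]*d,(v-K[1,2])/K[1,1]*d,d],-1)
    return P@T[:3,:3].T+T[:3,3]
def world(f,u,v,z):
    "pixel to the plane at height z"
    K,T=f["intrinsics"],f["cam_to_world"]
    q=T[:3,:3]@np.linalg.solve(K,[u,v,1.]); return T[:3,3]+q*(z-T[2,3])/q[2]
def rect(f,x0,x1,y0,y1,z,s):
    "orthophoto on plane z, s px per m; right=-y, down=-x"
    K,T=f["intrinsics"],f["cam_to_world"]; R=T[:3,:3].T
    X,Y=np.meshgrid(np.arange(x1,x0,-1/s),np.arange(y1,y0,-1/s),indexing='ij')
    q=(np.stack([X,Y,np.full_like(X,z)],-1)-T[:3,3])@R.T
    m=q@K.T; m=(m[...,:2]/m[...,2:]).astype(np.float32)
    return cv2.remap(f["p"],m[...,0],m[...,1],cv2.INTER_CUBIC)
E
python3 - <<'E'
from h import *
for n in("top","side"):
    f=load(n,0);P=cloud(f);
    m=(P[...,0]>.25)&(P[...,0]<.6)&(P[...,1]>-.5)&(P[...,1]<.2)&(P[...,2]<.1)
    z=P[m][:,2];h=np.histogram(z,60,(-.02,.08));print(n,[(round(b,4),int(a)) for a,b in zip(*h) if a>200], np.std(z[abs(z)<.006]))
    t=(P[...,2]>.009)&m
    k,l,s,c=cv2.connectedComponentsWithStats(t.astype(np.uint8))
    for i in range(1,k):
        if s[i,4]>25:
            q=P[l==i];top=q[q[:,2]>np.percentile(q[:,2],95)-.006]
            print(c[i].round(),s[i,4],"mean",q.mean(0).round(4),"zmax",np.percentile(q[:,2],[50,90,97]).round(4),"topmean",top.mean(0).round(4))
a=rect(load("top",0),.27,.57,-.08,.2,.0,2000)
cv2.imwrite("pics/a.png",cv2.resize(a,(560,600))[:,:,::-1])
E
```

```text
top [(np.float64(-0.0067), 563), (np.float64(-0.005), 2142), (np.float64(-0.0033), 5203), (np.float64(-0.0017), 7371), (np.float64(0.0), 6357), (np.float64(0.0017), 3689), (np.float64(0.0033), 1761), (np.float64(0.005), 1367), (np.float64(0.0067), 1222), (np.float64(0.0083), 970), (np.float64(0.01), 592), (np.float64(0.0117), 419), (np.float64(0.0133), 295), (np.float64(0.015), 256)] 0.0024633476459469316
[206. 233.] 28 mean [0.5924 0.1812 0.0115] zmax [0.0113 0.0136 0.0151] topmean [0.5924 0.1812 0.0115]
[217. 233.] 27 mean [0.5923 0.1562 0.0115] zmax [0.0112 0.0134 0.015 ] topmean [0.5923 0.1562 0.0115]
[268. 241.] 277 mean [0.5742 0.0353 0.0179] zmax [0.0174 0.0255 0.028 ] topmean [0.5764 0.0349 0.0244]
[302. 241.] 293 mean [ 0.575  -0.0449  0.0189] zmax [0.0168 0.0269 0.0288] topmean [ 0.5765 -0.0449  0.0259]
[370. 277.] 174 mean [ 0.4957 -0.2045  0.0133] zmax [0.0133 0.0162 0.0185] topmean [ 0.4934 -0.208   0.014 ]
[393. 239.] 112 mean [ 0.5847 -0.2582  0.0125] zmax [0.0119 0.016  0.0172] topmean [ 0.584  -0.2575  0.0139]
[434. 241.] 150 mean [ 0.5794 -0.3498  0.0198] zmax [0.02
[... 1596 characters left out ...]
0125] zmax [0.0127 0.0147 0.0149] topmean [0.5905 0.178  0.0125]
[231. 195.] 751 mean [0.4143 0.0797 0.0291] zmax [0.0275 0.0461 0.0478] topmean [0.4187 0.0556 0.0459]
[307. 181.] 29 mean [0.5903 0.1527 0.0125] zmax [0.0131 0.0149 0.0167] topmean [0.5899 0.1531 0.0134]
[305. 208.] 286 mean [0.5726 0.0282 0.0185] zmax [0.0179 0.0255 0.0284] topmean [0.5737 0.0324 0.0247]
[309. 230.] 324 mean [ 0.5731 -0.053   0.0199] zmax [0.0179 0.0282 0.029 ] topmean [ 0.5731 -0.0477  0.027 ]
[236. 232.] 388 mean [ 0.4256 -0.0454  0.0177] zmax [0.019  0.0209 0.0216] topmean [ 0.4256 -0.0439  0.0195]
[289. 318.] 5222 mean [ 0.5157 -0.2834  0.0129] zmax [0.0109 0.0192 0.0267] topmean [ 0.5315 -0.3335  0.0238]
```

View pics/a.png

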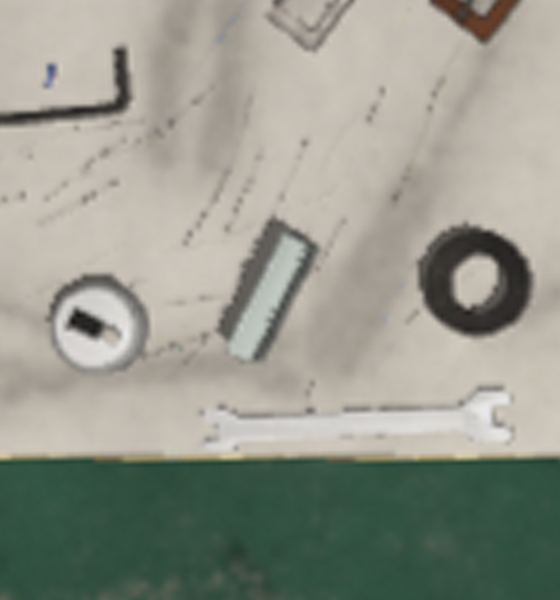

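The orthophoto (2 px/mm: x=0.57-v/2000, y=0.2-u/2000) shows the counter at (100,323), the plain plate top at (272,295) with its length tilted about 25° and the tape ring at (475,280). Now the back row and tray.

Run:
```python
from h import *
f=load("top",0)
a=rect(f,.53,.73,-.11,.08,.02,3000); cv2.imwrite("pics/b.png",a[:,:,::-1])
b=rect(f,.40,.66,-.42,-.14,.008,2300); cv2.imwrite("pics/c.png",b[:,:,::-1]);print(a.shape,b.shape)
```

```text
(600, 570, 3) (598, 644, 3)
```

View pics/b.png

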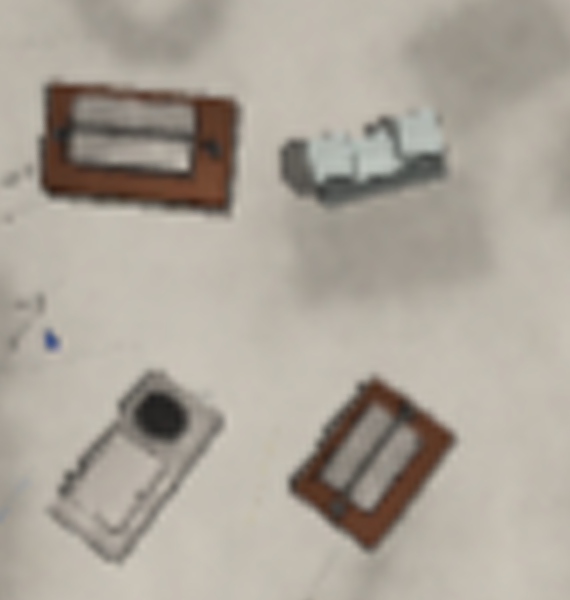

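View pics/c.png

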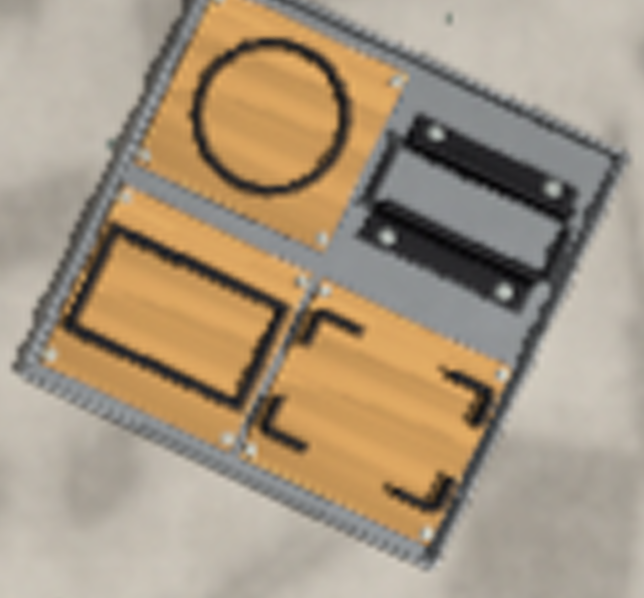

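The back row (3 px/mm) shows the large die at (140,148), lying nearly along y, the notched plate at (370,155), the gauge at (137,468) with its button at (160,415), and the small die at (373,465). The tray shows the ring (270,117), slot (465,213), rectangular frame (177,315) and corner angles (378,410). Tray +x points up-right and +y left-up. Next I'll fit poses by silhouette in both views.

```bash
cat > fit.py <<'E'
from h import *
from scipy.optimize import minimize
from itertools import product
def box(sx,sy,z0,z1,cy=0): return np.array([[a*sx/2,b*sy/2+cy,c] for a,b,c in product((-1,1),(-1,1),(z0,z1))])
def cyl(d,z0,z1,cy=0):
    t=np.arange(0,2*np.pi,.2); return np.array([[d/2*np.cos(a),cy+d/2*np.sin(a),z] for a in t for z in(z0,z1)])
Z0=.006
M=dict(die_large=[box(.036,.062,Z0,.019),box(.022,.040,.019,.034)],
 height_gauge=[box(.028,.060,Z0,.012),box(.020,.028,.012,.022,.008),cyl(.015,.012,.026,-.018)],
 tally_counter=[cyl(.045,Z0,.026)],
 plate_long=[box(.014,.064,Z0,.045)],
 die_small=[box(.034,.048,Z0,.014),box(.020,.030,.014,.026)])
S=4
def sil(f,parts,p,z=0):
    K,T=f["intrinsics"],f["cam_to_world"]; im=np.zeros((480*S,640*S),np.uint8)
    c,s=np.cos(p[2]),np.sin(p[2])
    for q in parts:
        w=q@np.array([[c,s,0],[-s,c,0],[0,0,1]])+[p[0],p[1],z]
        m=(w-T[:3,3])@T[:3,:3]@K.T; m=(m[:,:2]/m[:,2:]+.5)*S
        cv2.fillConvexPoly(im,cv2.convexHull(np.round(m*16).astype(np.int32)),1,shift=4)
    return im
def fit(f,mask,parts,p0,z=0):
    full=cv2.resize(mask.astype(np.uint8),None,fx=S,fy=S,interpolation=cv2.INTER_NEAREST)
    roi=cv2.dilate(sil(f,parts,p0,z),np.ones((12*S,12*S),np.uint8)); full&=roi
    def cost(v):
        a=sil(f,parts,[v[0],v[1],v[2]*10],z); return 1-(a&full).sum()/max(1,(a|full).sum())
    b=min((minimize(cost,[p0[0]+dx,p0[1]+dy,(p0[2]+dw)/10],method="Nelder-Mead",options=dict(initial_simplex=[[p0[0]+dx+i,p0[1]+dy+j,(p0[2]+dw)/10+k] for i,j,k in((0,0,0),(.006,0,0),(0,.006,0),(0,0,.03))],xatol=1e-4,fatol=1e-4)) for dx,dy,dw in((0,0,0),(.003,-.003,.1),(-.003,.003,-.1))),key=lambda r:r.fun)
    return np.array([b.x[0],b.x[1],b.x[2]*10]),b.fun
def hmask(f,t=Z0):
    P=cloud(f); z=P[...,2]; m=(abs(z)<.012)&(P[...,0]>.36)&(P[...,0]<.75)&(P[...,1]>-.12)&(P[...,1]<.18)
    A=np.c_[P[m][:,:2],np.ones(m.sum())]
    for _ in range(4):
        c=np.linalg.lstsq(A,z[m],rcond=None)[0]; m&=abs(z-(P[...,:2]@c[:2]+c[2]))<.005; A=np.c_[P[m][:,:2],np.ones(m.sum())]
    h=z-(P[...,:2]@c[:2]+c[2]); return h>t,h
def wood(f):
    h=cv2.cvtColor(f["p"],cv2.COLOR_RGB2HSV); return (h[...,0]>8)&(h[...,0]<25)&(h[...,1]>90)&(h[...,2]>110)
E
python3 - <<'E'
from fit import *
from math import radians as d
G=dict(die_large=(.68,.033,d(90-4)),height_gauge=(.575,.034,d(-40-180+0)),tally_counter=(.407,.145,0),plate_long=(.42,.058,d(-27)),die_small=(.576,-.045,d(-37)))
th=d(66)
X=np.array([np.cos(-.41),np.sin(-.41)])
for n in("top","side"):
    f=load(n,0);m,h=hmask(f)
    for k,p in G.items():
        q,e=fit(f,m,M[k],p)
        s=sil(f,M[k],q)[::S,::S]>0
        print(n,k,q[:2].round(4),np.degrees(q[2]).round(1),"iou",round(1-e,2),"top",np.percentile(h[s],95).round(4))
    w=wood(f); w=cv2.morphologyEx(w.astype(np.uint8),cv2.MORPH_CLOSE,np.ones((7,7)))
    pl=[box(.086,.092,0,0)+[x,y,0] for x,y in((.048,.048),(-.048,.048),(-.048,-.048))]
    q,e=fit(f,w,pl,(.53,-.275,d(90-26)),.008); print(n,"tray",q[:2].round(4),np.degrees(q[2]).round(1),1-e)
E
```

```text
top die_large [0.6823 0.0345] 174.8 iou 0.93 top 0.0364
top height_gauge [0.5764 0.0364] -127.0 iou 0.92 top 0.0269
top tally_counter [0.4064 0.147 ] 1.1 iou 0.91 top 0.0303
top plate_long [0.4243 0.0581] -117.3 iou 0.73 top 0.048
top die_small [ 0.5767 -0.0443] 54.4 iou 0.93 top 0.0284
top tray [ 0.547  -0.2825] 64.2 0.596014775505957
side die_large [0.6793 0.0296] 174.0 iou 0.84 top 0.0451
side height_gauge [0.5733 0.0381] -307.2 iou 0.78 top 0.0259
side tally_counter [0.4049 0.1191] 17.6 iou 0.64 top 0.0459
side plate_long [0.4181 0.0632] -120.1 iou 0.78 top 0.0458
side die_small [ 0.5735 -0.0427] -128.6 iou 0.87 top 0.0269
side tray [ 0.5449 -0.2835] 65.1 0.5375992738824598
```

```bash
cat > m1.py <<'E'
from fit import *
from math import radians as d
G=dict(die_large=(.68,.033,d(-5)),height_gauge=(.576,.035,d(53)),tally_counter=(.406,.146,0),plate_long=(.42,.059,d(63)),die_small=(.576,-.045,d(54)))
def go(k0,names=G,tray=True):
  for n in("top","side"):
    f=load(n,k0);m,h=hmask(f)
    for k in names:
        p=G[k]; mm=m.copy()
        o=dict(plate_long="tally_counter",tally_counter="plate_long").get(k)
        if o and o in names:
            b=cv2.dilate(sil(f,M[o],G[o])[::S,::S],np.ones((3,3))); mm&=~((b>0)&(sil(f,M[k],p)[::S,::S]==0))
        q,e=fit(f,mm,M[k],p)
        print(n,k,q[:2].round(4),np.degrees(q[2]).round(1),"iou",round(1-e,2))
    if not tray: continue
    w=wood(f); w=cv2.morphologyEx(w.astype(np.uint8),cv2.MORPH_CLOSE,np.ones((5,5)))
    pl=[box(.086,.092,0,0)+[x,y,0] for x,y in((.048,.048),(-.048,.048),(-.048,-.048))]
    q,e=fit(f,w,pl,(.543,-.279,d(-23)),.008); print(n,"tray",q[:2].round(4),np.degrees(q[2]).round(1),1-e)
E
python3 -c "
from m1 import *
go(0)"
```

```text
top die_large [0.6823 0.0345] -5.2 iou 0.93
top height_gauge [0.5759 0.0363] 53.1 iou 0.92
top tally_counter [0.4063 0.147 ] 10.8 iou 0.91
top plate_long [0.421  0.0599] 62.3 iou 0.91
top die_small [ 0.5767 -0.0443] 53.8 iou 0.93
top tray [ 0.5451 -0.2799] -25.3 0.9307322589765338
side die_large [0.6798 0.0334] -5.9 iou 0.74
side height_gauge [0.5733 0.0378] 52.8 iou 0.84
side tally_counter [0.4034 0.1442] 35.7 iou 0.92
side plate_long [0.418  0.0617] 62.4 iou 0.92
side die_small [ 0.5735 -0.0426] 50.9 iou 0.88
side tray [ 0.5427 -0.282 ] -25.7 0.8979308762488789
```

Both views agree to about 3 mm, so I average them:
- Counter (.405,.1455)
- Plate (.4195,.061, 62.4°)
- Gauge (.5746,.037, 53°)
- Large die (.681,.034, -5.5°)
- Tray (.544,-.281, -25.5°)

I'll take the counter first.

>>> {"fn": "play_rows", "kwargs": {"moves": [[0.193,-0.3345,-0.104,0,0,-91.7,0.065],[0.193,-0.3345,-0.104,0,0,-91.7,0.065],[0.193,-0.3345,-0.104,0,0,-91.7,0.065],[0.193,-0.3345,-0.104,0,0,-91.7,0.065],[0.193,-0.3345,-0.104,0,0,-91.7,0.065],[0.193,-0.3345,-0.104,0,0,-91.7,0.065],[0.193,-0.3345,-0.104,0,0,-91.7,0.065],[0.193,-0.3345,-0.104,0,0,-91.7,0.065],[0.193,-0.3345,-0.104,0,0,-91.7,0.065],[0.193,-0.3345,-0.104,0,0,-91.7,0.065]], "force": 40}}

```text
t: 1.35
eef_pos: [0.4048, 0.1455, 0.1996]
ee_rot: [-180.0, 0.0, 64.5]
force: [0.5, 0.4, -0.2]
width: 0.0648
finger_force: 0.0
```

```bash
python3 -c "
from workcell import r
s=r.read_state();print(r.finger_overhang,s['t'],s['eef_pos'],s['ee_rot'],s['width'],s['joint_pos'])"
```

```text
0.0726 1.35 [0.40482041 0.14549598 0.19958526] [-1.79965542e+02  3.51667786e-02  6.45243203e+01] 0.0648234508312358 [ 1.97690467e+01  1.01609723e+01 -3.09786215e+01  4.89096403e+01
 -2.90587571e-04  1.35244737e+02]
```

>>> {"fn": "play_rows", "kwargs": {"moves": [[0,0,-0.05,0,0,0,0.065],[0,0,-0.09,0,0,0,0.065],[0,0,-0.119,0,0,0,0.065],[0,0,-0.119,0,0,0,0.065],[0,0,-0.119,0,0,0,0.02],[0,0,-0.119,0,0,0,0.02],[0,0,-0.119,0,0,0,0.02],[0,0,-0.119,0,0,0,0.02],[0,0,-0.119,0,0,0,0.02]], "force": 40}}

```text
t: 2.48
eef_pos: [0.4061, 0.1462, 0.0821]
ee_rot: [179.9, -0.1, 64.5]
force: [-0.4, -0.5, 6.7]
width: 0.0434
finger_force: 41.2
```

>>> {"fn": "play_rows", "kwargs": {"moves": [[0,0,0.05,0,0,0,0.02],[0,0,0.11,0,0,0,0.02],[0.02,-0.04,0.12,0,0,0,0.02],[0.05,-0.095,0.12,0,0,0,0.02],[0.075,-0.15,0.12,0,0,0,0.02],[0.1,-0.205,0.12,0,0,0,0.02],[0.13,-0.26,0.12,0,0,0,0.02],[0.155,-0.315,0.12,0,0,0,0.02],[0.18,-0.365,0.12,0,0,0,0.02],[0.203,-0.404,0.12,0,0,0,0.02]]}}

```text
t: 3.72
eef_pos: [0.6085, -0.2606, 0.201]
ee_rot: [180.0, 0.0, 64.4]
force: [-0.1, 0.8, -1.2]
width: 0.0432
finger_force: 41.2
```

>>> {"fn": "play_rows", "kwargs": {"moves": [[0,0,-0.04,0,0,0,0.02],[0,0,-0.08,0,0,0,0.02],[0,0,-0.1,0,0,0,0.02],[0,0,-0.111,0,0,0,0.02],[0,0,-0.111,0,0,0,0.02],[0,0,-0.111,0,0,0,0.065],[0,0,-0.111,0,0,0,0.065],[0,0,-0.111,0,0,0,0.065],[0,0,-0.06,0,0,0,0.065],[0,0,0,0,0,0,0.065]]}}

```text
t: 4.97
eef_pos: [0.6071, -0.2578, 0.2006]
ee_rot: [-179.8, 0.0, 64.5]
force: [0.8, -0.8, 0.1]
width: 0.0651
finger_force: 0.0
```

>>> {"fn": "play_rows", "kwargs": {"moves": [[0.073,0.2925,0,0,0,20,0.045],[0.073,0.2925,0,0,0,20,0.045],[0.073,0.2925,0,0,0,20,0.045],[0.073,0.2925,0,0,0,20,0.045],[0.073,0.2925,0,0,0,20,0.045],[0.073,0.2925,0,0,0,20,0.045],[0.073,0.2925,-0.05,0,0,20,0.045],[0.073,0.2925,-0.09,0,0,20,0.045],[0.073,0.2925,-0.106,0,0,20,0.045],[0.073,0.2925,-0.106,0,0,20,0.045]]}}

```text
t: 6.22
eef_pos: [0.6803, 0.0334, 0.0941]
ee_rot: [-179.9, 0.0, 84.4]
force: [0.8, 0.4, -0.0]
width: 0.0449
finger_force: 0.0
```

>>> {"fn": "play_rows", "kwargs": {"moves": [[0,0,0,0,0,0,0.01],[0,0,0,0,0,0,0.01],[0,0,0,0,0,0,0.01],[0,0,0,0,0,0,0.01],[0,0,0,0,0,0,0.01]], "force": 60}}

```text
t: 6.85
eef_pos: [0.6825, 0.0341, 0.0973]
ee_rot: [179.8, -0.0, 84.5]
force: [0.0, -0.2, 6.3]
width: 0.0198
finger_force: 60.2
```

>>> {"fn": "play_rows", "kwargs": {"moves": [[0,0,0.05,0,0,0,0.01],[0,0,0.1,0,0,0,0.01],[-0.03,-0.05,0.106,0,0,-3,0.01],[-0.06,-0.1,0.106,0,0,-6,0.01],[-0.09,-0.15,0.106,0,0,-9,0.01],[-0.12,-0.2,0.106,0,0,-12,0.01],[-0.15,-0.25,0.106,0,0,-15,0.01],[-0.18,-0.3,0.106,0,0,-18,0.01],[-0.201,-0.338,0.106,0,0,-20,0.01],[-0.201,-0.338,0.106,0,0,-20,0.01]]}}

```text
t: 8.1
eef_pos: [0.4783, -0.3061, 0.201]
ee_rot: [-180.0, 0.0, 64.2]
force: [0.7, 0.0, -3.0]
width: 0.0198
finger_force: 59.6
```

>>> {"fn": "play_rows", "kwargs": {"moves": [[0,0,-0.05,0,0,0,0.01],[0,0,-0.08,0,0,0,0.01],[0,0,-0.09,0,0,0,0.01],[0,0,-0.097,0,0,0,0.01],[0,0,-0.097,0,0,0,0.01],[0,0,-0.097,0,0,0,0.045],[0,0,-0.097,0,0,0,0.045],[0,0,-0.097,0,0,0,0.045],[0,0,-0.05,0,0,0,0.045],[0,0,0,0,0,0,0.045]]}}

```text
t: 9.35
eef_pos: [0.4795, -0.3034, 0.2012]
ee_rot: [-179.9, -0.0, 64.5]
force: [0.8, -0.6, -0.1]
width: 0.0451
finger_force: 0.0
```

>>> {"fn": "play_rows", "kwargs": {"moves": [[0.088,0.346,0,0,0,78.5,0.045],[0.088,0.346,0,0,0,78.5,0.045],[0.088,0.346,0,0,0,78.5,0.045],[0.088,0.346,0,0,0,78.5,0.045],[0.088,0.346,0,0,0,78.5,0.045],[0.088,0.346,0,0,0,78.5,0.045],[0.088,0.346,0,0,0,78.5,0.045],[0.088,0.346,0,0,0,78.5,0.045],[0.088,0.346,0,0,0,78.5,0.045]]}}

```text
t: 10.48
eef_pos: [0.568, 0.0425, 0.2009]
ee_rot: [-180.0, -0.0, 143.0]
force: [0.5, 0.2, 0.3]
width: 0.0446
finger_force: 0.0
```

>>> {"fn": "play_rows", "kwargs": {"moves": [[0,0,-0.05,0,0,0,0.045],[0,0,-0.09,0,0,0,0.045],[0,0,-0.113,0,0,0,0.045],[0,0,-0.113,0,0,0,0.045],[0,0,-0.113,0,0,0,0.008],[0,0,-0.113,0,0,0,0.008],[0,0,-0.113,0,0,0,0.008],[0,0,-0.113,0,0,0,0.008],[0,0,-0.113,0,0,0,0.008]], "force": 40}}

```text
t: 11.6
eef_pos: [0.5692, 0.0422, 0.0894]
ee_rot: [179.9, 0.1, 143.0]
force: [-0.1, -0.9, 6.6]
width: 0.0184
finger_force: 39.8
```

>>> {"fn": "play_rows", "kwargs": {"moves": [[0,0,0.05,0,0,0,0.008],[0,0,0.1,0,0,0,0.008],[-0.006,-0.035,0.113,0,0,-10,0.008],[-0.012,-0.07,0.113,0,0,-20,0.008],[-0.018,-0.105,0.113,0,0,-30,0.008],[-0.024,-0.14,0.113,0,0,-40,0.008],[-0.03,-0.175,0.113,0,0,-50,0.008],[-0.036,-0.21,0.113,0,0,-60,0.008],[-0.043,-0.252,0.113,0,0,-70,0.008],[-0.043,-0.252,0.113,0,0,-78.5,0.008]]}}

```text
t: 12.85
eef_pos: [0.5244, -0.2123, 0.2009]
ee_rot: [180.0, 0.0, 64.0]
force: [0.1, 0.3, -1.6]
width: 0.0184
finger_force: 39.6
```

>>> {"fn": "play_rows", "kwargs": {"moves": [[0,0,0,0,0,0,0.008],[0,0,-0.05,0,0,0,0.008],[0,0,-0.085,0,0,0,0.008],[0,0,-0.097,0,0,0,0.008],[0,0,-0.104,0,0,0,0.008],[0,0,-0.104,0,0,0,0.045],[0,0,-0.104,0,0,0,0.045],[0,0,-0.104,0,0,0,0.045],[0,0,-0.05,0,0,0,0.045],[0,0,0,0,0,0,0.045]]}}

```text
t: 14.1
eef_pos: [0.5249, -0.2097, 0.2022]
ee_rot: [-180.0, 0.0, 64.5]
force: [-0.5, -0.4, -0.3]
width: 0.045
finger_force: 0.0
```

>>> {"fn": "play_rows", "kwargs": {"moves": [[-0.1055,0.271,0,0,0,88,0.045],[-0.1055,0.271,0,0,0,88,0.045],[-0.1055,0.271,0,0,0,88,0.045],[-0.1055,0.271,0,0,0,88,0.045],[-0.1055,0.271,0,0,0,88,0.045],[-0.1055,0.271,0,0,0,88,0.045],[-0.1055,0.271,0,0,0,88,0.045],[-0.1055,0.271,0,0,0,88,0.045],[-0.1055,0.271,0,0,0,88,0.045],[-0.1055,0.271,0,0,0,88,0.045]]}}

```text
t: 15.35
eef_pos: [0.4197, 0.0612, 0.2011]
ee_rot: [180.0, 0.0, 152.4]
force: [0.2, 0.1, -0.6]
width: 0.0453
finger_force: 0.0
```

>>> {"fn": "play_rows", "kwargs": {"moves": [[0,0,-0.05,0,0,0,0.045],[0,0,-0.085,0,0,0,0.045],[0,0,-0.1,0,0,0,0.045],[0,0,-0.1,0,0,0,0.045],[0,0,-0.1,0,0,0,0.003],[0,0,-0.1,0,0,0,0.003],[0,0,-0.1,0,0,0,0.003],[0,0,-0.1,0,0,0,0.003],[0,0,-0.1,0,0,0,0.003],[0,0,-0.1,0,0,0,0.003]], "force": 60}}

```text
t: 16.6
eef_pos: [0.4204, 0.0613, 0.1019]
ee_rot: [179.9, 0.1, 152.5]
force: [-1.3, -1.5, 7.2]
width: 0.0125
finger_force: 60.2
```

>>> {"fn": "play_rows", "kwargs": {"moves": [[0,0,0.05,0,0,0,0.003],[0,0,0.1,0,0,0,0.003],[0.018,-0.05,0.12,0,0,-10,0.003],[0.036,-0.1,0.12,0,0,-20,0.003],[0.054,-0.15,0.12,0,0,-30,0.003],[0.072,-0.2,0.12,0,0,-40,0.003],[0.09,-0.25,0.12,0,0,-50,0.003],[0.108,-0.3,0.12,0,0,-60,0.003],[0.127,-0.35,0.12,0,0,-70,0.003],[0.147,-0.406,0.12,0,0,-80,0.003]]}}

```text
t: 17.85
eef_pos: [0.5666, -0.3458, 0.2202]
ee_rot: [-179.9, -0.1, 72.2]
force: [1.4, 0.7, -1.7]
width: 0.0122
finger_force: 59.3
```

>>> {"fn": "play_rows", "kwargs": {"moves": [[0,0,0,0,0,-8,0.003],[0,0,-0.05,0,0,-8,0.003],[0,0,-0.05,0,0,-8,0.003]]}}

```text
t: 18.23
eef_pos: [0.563, -0.3428, 0.1659]
ee_rot: [-179.3, -0.1, 64.5]
force: [-1.6, 1.1, -2.7]
width: 0.0127
finger_force: 59.4
```

Run:
```python
from h import *
snap("side",1); f=load("side",1)
cv2.imwrite("pics/d.png",cv2.resize(f["p"][180:400,200:420],(660,600),interpolation=cv2.INTER_CUBIC)[:,:,::-1])
```

```text
(no output)
```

View pics/d.png

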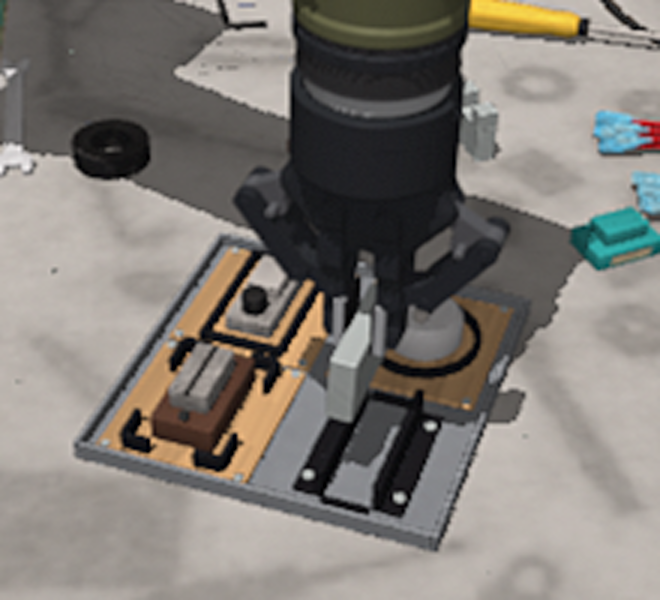

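The picture shows the die (205,400), gauge (262,300) and counter (430,335) sitting in their nests, with the plate (350,365) hanging above the slot, aligned with its ribs. I'll lower it.

>>> {"fn": "play_rows", "kwargs": {"moves": [[0,0,-0.025,0,0,0,0.003],[0,0,-0.045,0,0,0,0.003],[0,0,-0.058,0,0,0,0.003],[0,0,-0.065,0,0,0,0.003],[0,0,-0.065,0,0,0,0.003]]}}

```text
t: 18.9
eef_pos: [0.5671, -0.3449, 0.1067]
ee_rot: [179.9, 0.0, 64.5]
force: [-0.2, -0.3, -3.1]
width: 0.0124
finger_force: 59.5
```

>>> {"fn": "play_rows", "kwargs": {"moves": [[0,0,-0.002,0,0,0,0.003],[0,0,-0.002,0,0,0,0.003],[0,0,-0.002,0,0,0,0.03],[0,0,-0.002,0,0,0,0.03],[0,0,-0.002,0,0,0,0.03],[0,0,0.04,0,0,0,0.03],[0,0,0.1,0,0,0,0.03],[-0.06,0,0.15,0,0,0,0.03],[-0.1,0.06,0.15,0,0,0,0.03],[-0.14,0.12,0.15,0,0,0,0.03]]}}

```text
t: 20.15
eef_pos: [0.4412, -0.2465, 0.2563]
ee_rot: [179.8, -0.0, 64.4]
force: [0.7, 0.6, -0.4]
width: 0.0298
finger_force: 0.0
```

>>> {"fn": "play_rows", "kwargs": {"moves": [[-0.04,0.06,0,0,0,0,0.03],[-0.08,0.12,0,0,0,0,0.03],[-0.1,0.18,0,0,0,0,0.03],[-0.12,0.24,0,0,0,0,0.03],[-0.12,0.3,0,0,0,0,0.03],[-0.12,0.3,0,0,0,0,0.03]]}}

```text
t: 20.9
eef_pos: [0.3211, 0.0561, 0.2555]
ee_rot: [180.0, -0.1, 64.8]
force: [0.1, -0.2, -0.4]
width: 0.0301
finger_force: 0.0
```

Run:
```python
from m1 import *
snap("side",2); snap("top",2)
f=load("side",2);t=load("top",2)
a=cv2.resize(f["p"][250:390,215:390],(400,320),interpolation=cv2.INTER_CUBIC)
b=cv2.resize(t["p"][195:320,335:470],(346,320),interpolation=cv2.INTER_CUBIC)
cv2.imwrite("pics/e.png",np.hstack([a,b])[:,:,::-1])
go(2,["die_small"],True)
from fit import *
P={n:cloud(load(n,2)) for n in("top","side")}
c,s=np.cos(d(-25.5)),np.sin(d(-25.5))
for n,o in(("top",(.5451,-.2799)),("side",(.5427,-.282))):
    q=(P[n].reshape(-1,3)-[*o,0])@np.array([[c,-s,0],[s,c,0],[0,0,1]])
    for k,(x,y),z in(("die",(-.048,-.048),.036),("gauge step",(-.048,.048),.026),("counter",(.048,.048),.029),("plate",(.048,-.048),.042)):
        w=q[(abs(q[:,0]-x)<.035)&(abs(q[:,1]-y)<.04)&(q[:,2]>z)]
        print(n,k,len(w),((w.min(0)+w.max(0))/2*1000)[:2].round(1)-np.array([x,y])*1000,(np.ptp(w,0)*1000).round(),np.median(w[:,2]).round(4))
```

```text
top die_small [ 0.5769 -0.0442] 53.1 iou 0.93
top tray [ 0.5451 -0.2798] -25.3 0.6988034510141728
side die_small [ 0.5734 -0.0427] 53.2 iou 0.91
side tray [ 0.5428 -0.2821] -25.6 0.5613255750902
top die 176 [ 0.4 -1.2] [22. 40. 11.] 0.0416
top gauge step 137 [-1.2 -3. ] [20. 45. 13.] 0.0311
top counter 264 [-0.7  0.3] [43. 43. 12.] 0.0329
top plate 189 [-1.8 -0.8] [15. 64. 11.] 0.0486
side die 312 [ 0.9 -1.2] [22. 41. 11.] 0.0431
side gauge step 225 [-0.4 -2. ] [20. 51. 11.] 0.0316
side counter 389 [-0.3 -0.6] [44. 45. 13.] 0.0344
side plate 340 [-1.2 -0.3] [14. 66. 10.] 0.0499
```

View pics/e.png

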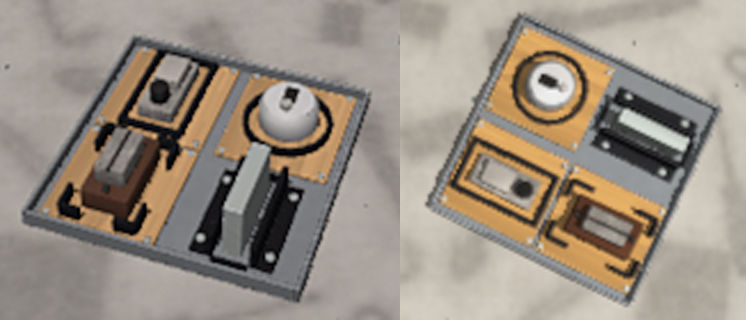

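All four things sit in their places within about 2 mm, in both views: left half die (115,170), gauge (165,85), counter (290,110) and plate (250,195). The small die hasn't moved.

```bash
python3 -c "
from workcell import r
print(r.job_done())"
```

```text
the job is handed in; nothing more can be done
None
```

I handed the job in at about 21 s of the 115 s allowed; no verdict came back. The large die, height gauge, counter and long plate all measured within about 2 mm of their places in both camera views. The small die measured unmoved, and I never went near the notched plate, though I did not re-measure it at the end.

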